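# Lock the bayonet lid on the culture can

## Task

Take the lugged bayonet lid by its bar handle, lower its two lugs into the two notches of the culture can's mouth, press lightly and turn it clockwise (seen from above) until its lugs cam tight under the ramps and the lid presses firmly on the seal: snug, but stop as soon as it is firm, without crushing the seal. Let go, leaving the lid level and locked, and leave everything else on the bench where it is.

Things in the scene. Friction and masses are not known exactly. Their poses are not given: they have to be found in the camera images.
- lid: Bayonet lid to fit: steel disc 100 mm across, 6 mm thick (its underside 18 mm above the origin), 60 mm plug below, two round lugs 8 mm thick sticking out of the plug along +x and -x to 37 mm from the axis, their axis 5 mm up. About 0.45 kg. Origin: centre of the plug's underside (it stands on this); z up; half a turn makes no difference. Gripped by its black bar (point lid_bar).
- lid_bar (a point): Middle of the lid's black bar handle, 53 mm above the lid's origin. The bar lies along the lid's x, parallel to the line of the lugs: 90 mm long, 12 mm wide, 14 mm high, its underside 22 mm above the disc; free between its posts for 60 mm.
- can: Culture can bolted to the bench: steel, 104 mm across, rim 100 mm above the origin (centre of its underside). The mouth's collar leaves a 64 mm hole for the plug (2 mm play all round) with two notches 12 mm wide, reaching 39 mm from the axis, along the can's +x and -x; a small steel boss outside the wall below each notch. Half a turn makes no difference. Anticlockwise is blocked.
- can_mouth (a point): Centre of the mouth, at rim height. White springy seal ring (26 N/mm) stands 2.7 to 5.3 mm over the rim, by wear, unmeasured; on it the lid's origin is 12 to 16 mm below this point. Under the collar the ramps fall 4 mm per rad clockwise; firm comes 0.4 to 1.3 rad from the notches. The moment to turn then climbs steadily: 0.75 N m is right, under 0.5 loose, over 1 crushes. Keep pressing down with 5 N. Tight, it stays.
- pail_lid: Not to be used: wide steel pail lid with the same kind of bar handle but 130 mm across, without lugs; the bar's middle is 47 mm up. Origin: centre of its underside.
- cheese: Cheese wheel, 90 mm across, 50 mm high; leave alone. Origin: centre of its underside.
- mould: White cheese mould, 90 mm across, 85 mm high; leave alone. Origin: centre of its underside.
- rennet: Amber bottle, 60 mm across, 150 mm high; leave alone. Origin: centre of its underside.
- bowl: Steel bowl, 110 mm across, 50 mm high; leave alone. Origin: centre of its underside.
- jar: Glass jar with white cap, 64 mm across, 75 mm high; leave alone. Origin: centre of its underside.
- brush: Flat brush lying between the can and the lids, about 20 mm high; leave alone. Origin: its underside.
There are look-alikes about, which are no part of the job. Leave any blue or pink look-alike of the lid alone.

How it is judged:
By the outcome, as a careful person would: the job done as asked, in the order asked, and still so for the second after the job is handed in, with the robot touching nothing.
It also fails if it takes over 59 s, if anything falls off the work surface, if the arm or the gripper's body presses on something with over 40 N, if the wrist force passes 120 N, or if a joint passes its speed limit or range.

## Robot

A 6-joint arm with a two-finger parallel gripper is mounted at the origin on the work surface. World frame = base frame: x ahead of the robot, y to its left, z up, the work surface at z = 0. Lengths are in m, angles in degrees, forces in N, time in s.
With the tool pointing down it reaches from about 0.4 to 0.825 m from the base axis. Payload 7 kg.
Tool frame: the origin (TCP) lies at the very end of the fingers, on their centre line; the grasp point (between the pads) lies 19 mm behind it (r.hold_point_z is the distance from the TCP to the grasp point, in m); x points along the fingers, y is the direction in which the jaws open and shut, and the axes are right-handed (so a half turn about x gives the same grasp; the last joint's range is limited). The gripper opens to 88 mm and grips with 3 to 60 N. Pads are 19 mm wide; open, the fingers measure 130 mm over their backs; the gripper's body (78 mm by 193 mm) begins 47 mm behind the grasp point.
Start: joints at [91.392, 20.546, 0.682, 0, -70.136, -16.507], TCP at [0.176, 0.652, 0.227] pointing down, gripper open.
Joint ranges: [-176.03, 176.03], [-82.01, 121.73], [-58.28, 71.71], [-173.87, 95.51], [-174.79, -0.11], [-173.66, 173.66]. Speed limits (degrees/s): [136.94, 136.94, 172.46, 180, 180, 180].

## Interface

Orientations are given as [roll, pitch, yaw] about the fixed x, y, z axes, in that order (R = Rz(yaw) Ry(pitch) Rx(roll)).
In Python, from plant import r gives the robot as it stands. The module is installed in compiled form; this text tells all that it offers.
- The arm moves only by the shell command python3 -m creep 'ROWS' [FORCE]. ROWS is JSON, a list of rows, each a list of 7 numbers: the turn, a rotation vector about the tool's x, y, z in rad, then the shift along the tool's x, y, z in cm, then the opening in per cent of the stroke, from 0 (shut) to 100 (fully open). In form: [[rx, ry, rz, x, y, z, fingers], ...]. A call has 1 to 8 rows; each row shifts and turns the commanded pose from where the row before left it, along the tool's axes as they then stand; what a row does not reach is not made up. A row lasts 1/10 s, in which the tool goes at most 50 mm and 8.59 degrees, less where a joint would pass 70% of its speed; a pose out of reach is approached as far as the arm can. A call is refused whole if a number of a shift passes 5 or a number of a turn 0.15, either way. A call with a gripper value outside its range is refused whole. The fingers move at their own pace and stop on an object; FORCE is the grip in N (left out, the last holds). Time passes only in rows, so rows that do not move let the fingers close. It gives the time, the measured TCP pose, the force and the opening at its end, in the units of the state.
- r.get_state(): the state, without advancing time (a new reading comes with each control period).
- r.capture(name): name is "side" or "top"; returns (picture, depth): 384x512x3 uint8, blue, green, red; 384x512 float32, m along the optical axis (not along the pixel's ray), 0 where there is no reading.
- r.camera_info(name): a dict with "fovy" (degrees; the focal length in pixels is half the picture's height over the tangent of half this angle, whatever the lens; pixels are square), "cx", "cy" (the principal point, pixels), "camera_from_world" (4x4, takes a point from world to camera coordinates). Camera axes: x right, y down, z forward; pixel columns grow to the right and rows downward; lengths in m; the calibration is good to about 2 mm. A picture is of the moment at which its call begins. camera_info takes no time and is no camera call.
- r.close_job(): hands the job in, once; it reports no verdict.
Trained networks look in the newest picture that a camera, given by its name, has taken for a name from the list of things; names that differ only in an ending like _2 or _b are one class to them, and where a whole thing is asked for, a point or a joint stands for the part that bears it (a point fixed in the world has none). Each returns a list of dicts, best first, with "score" (0 to 1); they miss things now and then, are a little off and sometimes report something else, mostly with a low value. They report only what shows in the picture. A call takes as long as a camera call. They do not tell look-alikes from the thing itself.
- r.look_for(query, camera): "rect" ([left, top, right, bottom] in pixels, round what is visible of it).
- r.masks_of(query, camera): "pixels" (384x512 bool, what is visible of it) and "rect" ([left, top, right, bottom] in pixels, round what is visible of it).
The state is a dict: "time_s": time; "joints": joint angles; "qd": joint speeds; "joint_torque": joint torques, N m; "tcp_pos": TCP position; "eef_rot": TCP orientation; "contact_force": force on the tool from outside, world axes, zero at the start; "moment": the same for the moment, N m; "gripper_width": finger opening in m.
Only numpy, scipy, OpenCV 4.12 (cv2) and the standard library are available. Lean on these libraries where they do the work, as an engineer would, in place of code of your own. Each camera call takes 0.05 s, during which the arm holds its last target. There are 200 camera calls.

## Working session

There is one attempt and no reset: what is moved stays moved. The work goes in short steps, Python scripts to look and compute and a shell command to move; the robot and the scene stay as the last step left them, time stands still between calls to the robot, and variables do not carry over. Pictures are saved under pics/ and viewed, about 8 in all and at most 12, crops included, and the job is handed in when it is done.

```bash
mkdir -p pics
cat > h.py <<'E'
import numpy as np,cv2
from plant import r
def cloud(cam,depth):
    i=r.camera_info(cam);f=192/np.tan(np.radians(i["fovy"])/2)
    v,u=np.mgrid[:384,:512];d=depth
    P=np.stack([(u-i["cx"])*d/f,(v-i["cy"])*d/f,d,np.ones_like(d)],-1)
    W=P@np.linalg.inv(i["camera_from_world"]).T
    W[d==0]=np.nan
    return W[...,:3]
E
python3 - <<'E'
from h import *
s=r.get_state();print({k:np.round(v,3) for k,v in s.items()})
im={}
for c in("top","side"):
    p,d=r.capture(c);W=cloud(c,d);np.savez(f"{c}0.npz",p=p,W=W);im[c]=p
    i=r.camera_info(c);print(c,i["fovy"],np.round(np.linalg.inv(i["camera_from_world"]),3).tolist())
    for q in("lid","can","pail_lid","brush"):
        for m in r.masks_of(q,c)[:4]:
            w=W[m["pixels"]];w=w[~np.isnan(w[:,0])]
            print(c,q,round(m["score"],2),np.round(m["rect"]),np.round(np.median(w,0),3),np.round(np.percentile(w,98,axis=0),3),np.round(np.percentile(w,2,axis=0),3),np.median(p[m["pixels"]],0))
    cv2.imwrite(f"pics/{c}0.png",cv2.resize(p,(800,600)))
E
```

```text
{'time_s': np.float64(0.0), 'joints': array([ 9.1392e+01,  2.0591e+01,  6.3200e-01, -1.8000e-02, -7.0135e+01,
       -1.6506e+01]), 'qd': array([-0.006, -0.061, -0.081, -0.043, -0.04 , -0.029]), 'joint_torque': array([ 0.0000e+00, -5.8271e+01,  2.9308e+01,  6.9980e+00,  7.0000e-03,
       -0.0000e+00]), 'tcp_pos': array([0.176, 0.651, 0.226]), 'eef_rot': array([ 96.103,  89.905, -99.018]), 'contact_force': array([-0.76 , -0.278, -0.784]), 'moment': array([-0.009, -0.014, -0.006]), 'gripper_width': np.float64(0.087)}
top 48.29168353196145 [[-0.004, -0.987, 0.163, 0.332], [-1.0, 0.001, -0.014, 0.071], [0.014, -0.163, -0.987, 1.376], [0.0, 0.0, 0.0, 1.0]]
top lid 0.98 [155. 237. 188. 269.] [0.387 0.321 0.025] [0.43  0.369 0.063] [0.344 0.277 0.003] [116. 101. 142.]
top lid 0.96 [107. 237. 138. 263.] [0.389 0.471 0.026] [0.434 0.518 0.063] [0.347 0.43  0.019] [121.  63.  34.]
top lid 0.65 [157. 193. 187. 218.] [0.536 0.319 0.025] [0.578 0.367 0.063] [0.494 0.278 0.018] [99. 96. 93.]
top can 0.86 [302. 163. 343. 208.] [ 0.592 -0.143  0.079] [ 0.647 -0.092  0.106] [ 0.54  -0.208  0.005] [5
[... 487 characters left out ...]
0]]
side lid 0.66 [290. 338. 348. 384.] [0.391 0.478 0.024] [0.433 0.508 0.061] [0.342 0.43  0.001] [189.  85.  23.]
side lid 0.63 [295. 271. 341. 318.] [0.388 0.332 0.024] [0.43  0.37  0.061] [0.341 0.281 0.02 ] [155. 123. 225.]
side lid 0.61 [226. 268. 274. 308.] [0.536 0.331 0.024] [0.58  0.371 0.061] [0.492 0.28  0.02 ] [148. 141. 134.]
side can 0.59 [228. 131. 271. 179.] [ 0.596 -0.114  0.066] [ 0.661 -0.086  0.103] [ 0.539 -0.195  0.   ] [65. 65. 65.]
side pail_lid 0.76 [262. 216. 318. 253.] [0.457 0.147 0.018] [0.513 0.199 0.054] [0.399 0.082 0.015] [151.  144.  136.5]
side brush 0.85 [224. 192. 294. 206.] [0.568 0.03  0.017] [0.646 0.043 0.021] [0.457 0.005 0.002] [120.  112.  114.5]
```

View pics/top0.png

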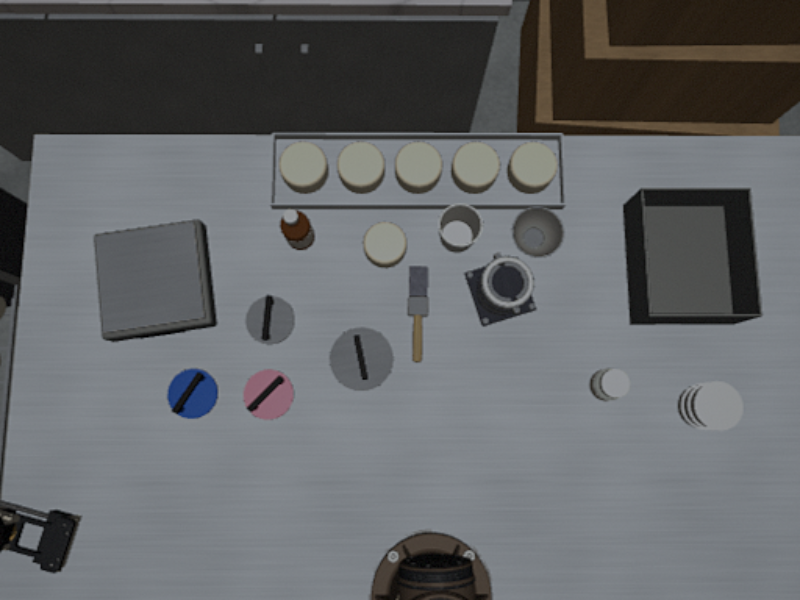

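View pics/side0.png

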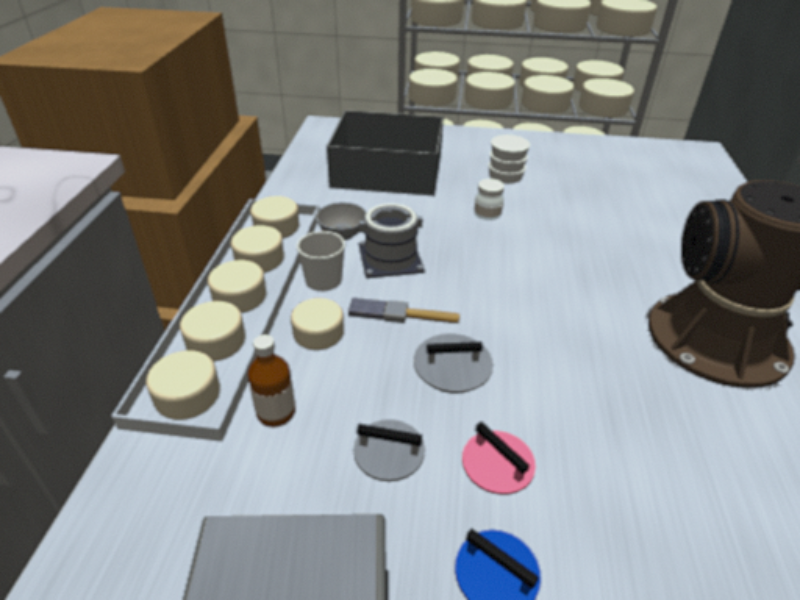

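Run:
```python
from h import *
ims=[]
for c,b in(("top",(285,148,360,218)),("side",(210,118,285,188))):
    z=np.load(c+"0.npz");W=z["W"];x,y,Z=W[...,0],W[...,1],W[...,2]
    m=(abs(x-.536)<.06)&(abs(y-.32)<.06)&(Z>.045)&(Z<.08)
    B=W[m];mu=B.mean(0);u=np.linalg.svd(B-mu)[2][0];t=(B-mu)@u
    print(c,"bar",len(B),np.round(mu+u*(t.max()+t.min())/2,4),"ang",np.degrees(np.arctan2(u[1],u[0])),np.ptp(t),np.median(B[:,2]))
    m=(abs(x-.536)<.06)&(abs(y-.32)<.06)&(Z>.012)&(Z<.035)
    (cc,rr)=cv2.minEnclosingCircle(W[m][:,:2].astype(np.float32));print("disc",cc,rr,np.median(Z[m]))
    m=(abs(x-.6)<.09)&(abs(y+.135)<.09)&(Z>.094)&(Z<.125)
    R=W[m];(cc,rr)=cv2.minEnclosingCircle(R[:,:2].astype(np.float32));print("rim",len(R),cc,rr,np.percentile(Z[m],[5,25,50,75,95]))
    m=(abs(x-.6)<.1)&(abs(y+.135)<.1)&(Z>.01)&(np.hypot(x-.6,y+.135)>.054)&(Z<.13)
    for q in np.argwhere(m):print(np.round(W[tuple(q)],3),end=' ')
    l,t_,rr_,bb=b;ims.append(cv2.resize(z["p"][t_:bb,l:rr_],(400,373),interpolation=cv2.INTER_CUBIC))
    print()
cv2.imwrite("pics/can.png",np.clip(np.hstack(ims)*1.6,0,255).astype(np.uint8))
```

```text
top bar 129 [0.5375 0.3224 0.0589] ang 175.46268790847012 0.08802630441527194 0.059507136748295775
disc (0.5387753844261169, 0.3230583369731903) 0.05010835826396942 0.024126189830774747
rim 562 (0.6015729904174805, -0.153810054063797) 0.06210844963788986 [0.09627224 0.09904079 0.10133552 0.1033841  0.10576195]
[ 0.699 -0.098  0.085] [ 0.699 -0.101  0.084] [ 0.696 -0.095  0.083] [ 0.695 -0.097  0.088] [ 0.7   -0.095  0.058] [ 0.693 -0.095  0.083] [ 0.689 -0.035  0.087] [ 0.7   -0.093  0.047] [ 0.691 -0.092  0.08 ] [ 0.69  -0.095  0.082] [ 0.699 -0.176  0.049] [ 0.687 -0.038  0.082] [ 0.688 -0.042  0.079] [ 0.685 -0.085  0.088] [ 0.687 -0.088  0.083] [ 0.69  -0.093  0.072] [ 0.695 -0.175  0.053] [ 0.696 -0.179  0.05 ] [ 0.686 -0.036  0.072] [ 0.684 -0.039  0.08 ] [ 0.683 -0.041  0.083] [ 0.684 -0.045  0.082] [ 0.683 -0.079  0.084] [ 0.683 -0.082  0.084] [ 0.684 -0.085  0.08 ] [ 0.69  -0.091  0.06 ] [ 0.692 -0.179  0.051] [ 0.693 -0.036  0.037] [ 0.688 -0.037  0.055] [ 0.686 -0.04   0.06 ] [ 0.683 -0.042  0.074] [ 0.68  -0.044  0.086] [ 0.681 -0.048  0.079] [ 0.679 -0.05   0.086] [ 0.68
[... 18160 characters left out ...]
55  0.024] [ 0.681 -0.063  0.017] [ 0.62  -0.082  0.01 ] [ 0.688 -0.041  0.03 ] [ 0.685 -0.041  0.03 ] [ 0.683 -0.046  0.027] [ 0.682 -0.055  0.02 ] [ 0.681 -0.063  0.014] [ 0.689 -0.035  0.03 ] [ 0.687 -0.04   0.027] [ 0.685 -0.043  0.025] [ 0.683 -0.046  0.023] [ 0.681 -0.051  0.019] [ 0.69  -0.037  0.025] [ 0.688 -0.041  0.022] [ 0.686 -0.044  0.02 ] [ 0.683 -0.047  0.018] [ 0.682 -0.056  0.011] [ 0.693 -0.035  0.022] [ 0.691 -0.039  0.02 ] [ 0.687 -0.038  0.021] [ 0.686 -0.045  0.016] [ 0.684 -0.048  0.013] [ 0.691 -0.038  0.017] [ 0.688 -0.04   0.016] [ 0.685 -0.042  0.014] [ 0.693 -0.036  0.014] [ 0.69  -0.036  0.015] [ 0.688 -0.04   0.012] [ 0.697 -0.036  0.01 ] [ 0.694 -0.037  0.01 ]
```

View pics/can.png

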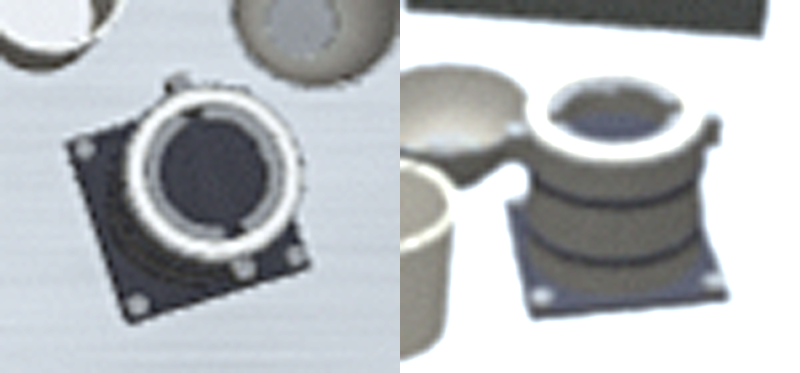

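```bash
cat >> h.py <<'E'
from scipy.spatial.transform import Rotation as Ro
def to(p,yaw=None,s=None):
    s=s or r.get_state();R=Ro.from_euler("xyz",s["eef_rot"],degrees=True).as_matrix()
    print("tcp",np.round(s["tcp_pos"],4),"x",np.round(R[:,0],3),"yang",round(np.degrees(np.arctan2(R[1,1],R[0,1])),2),"j",np.round(s["joints"],1),"F",np.round(s["contact_force"],1),"M",np.round(s["moment"],2),"w",round(s["gripper_width"],4),"t",round(s["time_s"],2))
    print("shift cm",np.round(R.T@(np.array(p)-s["tcp_pos"])*100,2),"tilt fix",np.round(R.T@np.cross(R[:,0],[0,0,-1]),4))
    if yaw is not None:
        a=np.degrees(np.arctan2(R[1,1],R[0,1]));d=(yaw-a+90)%180-90
        print("turn about +z deg",d,"-> rx rad",-np.radians(d))
E
python3 - <<'E'
from h import *
from scipy.optimize import least_squares
to([.5375,.324,.13],85.4)
for c in("top","side"):
    W=np.load(c+"0.npz")["W"];x,y,Z=W[...,0],W[...,1],W[...,2];q=np.hypot(x-.599,y+.148)
    m=(q<.054)&(Z>.096)&(Z<.112)
    P=W[m];
    f=least_squares(lambda p:np.hypot(P[:,0]-p[0],P[:,1]-p[1])-p[2],[.599,-.148,.045],loss="soft_l1",f_scale=.003).x
    (cc,rr)=cv2.minEnclosingCircle(P[:,:2].astype(np.float32));print(c,len(P),f,cc,rr)
    m=(q>.054)&(q<.066)&(Z>.075)&(Z<.097);B=W[m]
    for sg in(1,-1):
        b=B[(sg*(B[:,0]-.599)>.03)&(abs((B[:,1]+.148)-.33*(B[:,0]-.599))<.02)];print(len(b),b.mean(0))
E
```

```text
tcp [0.176  0.6516 0.2265] x [-0. -0. -1.] yang -105.11 j [ 91.4  20.5   0.7  -0.  -70.1 -16.5] F [-0.1  0.7 -0.1] M [-0.02 -0.01 -0.05] w 0.0876 t 0.5
shift cm [  9.65  22.2  -43.44] tilt fix [ 0.      0.     -0.0001]
turn about +z deg 10.512991801408134 -> rx rad -0.18348632116974178
top 524 [ 0.5999271  -0.15048006  0.0430211 ] (0.5995227098464966, -0.14887845516204834) 0.05334148555994034
11 [ 0.65562063 -0.13235656  0.09059566]
13 [ 0.54379492 -0.16706824  0.09094109]
side 351 [ 0.5973351  -0.14681364  0.04342289] (0.5976403951644897, -0.14909961819648743) 0.053485576063394547
22 [ 0.65383167 -0.13017735  0.08704378]
20 [ 0.54191532 -0.16438512  0.08805837]
```

```bash
python3 -m creep '[[0,0,0,0,1.85,-3.62,100],[0,0,0,0,1.85,-3.62,100],[0,0,0,0,1.85,-3.62,100],[0,0,0,0,1.85,-3.62,100],[0,0,0,0,1.85,-3.62,100],[0,0,0,0,1.85,-3.62,100],[0,0,0,0,1.85,-3.62,100],[0,0,0,0,1.85,-3.62,100]]' 60 >/dev/null; python3 -m creep '[[0,0,0,0,1.85,-3.62,100],[0,0,0,0,1.85,-3.62,100],[0,0,0,0,1.85,-3.62,100],[0,0,0,0,1.85,-3.62,100],[-0.09,0,0,3,0,0,100],[-0.09,0,0,3,0,0,100],[0,0,0,3,0,0,100],[0,0,0,0,0,0,100]]'
python3 - <<'E'
from h import *
p,d=r.capture("side");to([.5375,.324,.035],85.4)
cv2.imwrite("pics/s1.png",cv2.resize(p[190:350,170:383],(800,600)))
p,d=r.capture("top")
E
```

```text
time_s: 2.1
tcp_pos: [0.5354, 0.322, 0.1324]
eef_rot: [44.8, 89.6, -140.1]
contact_force: [-0.2, -0.1, -0.5]
gripper_width: 0.0876
tcp [0.5368 0.323  0.1351] x [-0.003 -0.003 -1.   ] yang -94.83 j [ 48.9  20.2 -12.5  -0.  -57.6  36.3] F [-0.   0.5  1.8] M [ 0.01  0.01 -0.02] w 0.0877 t 2.15
shift cm [10.01 -0.13 -0.09] tilt fix [ 0.      0.0024 -0.0032]
turn about +z deg 0.23450727817476036 -> rx rad -0.004092924124039807
```

View pics/s1.png

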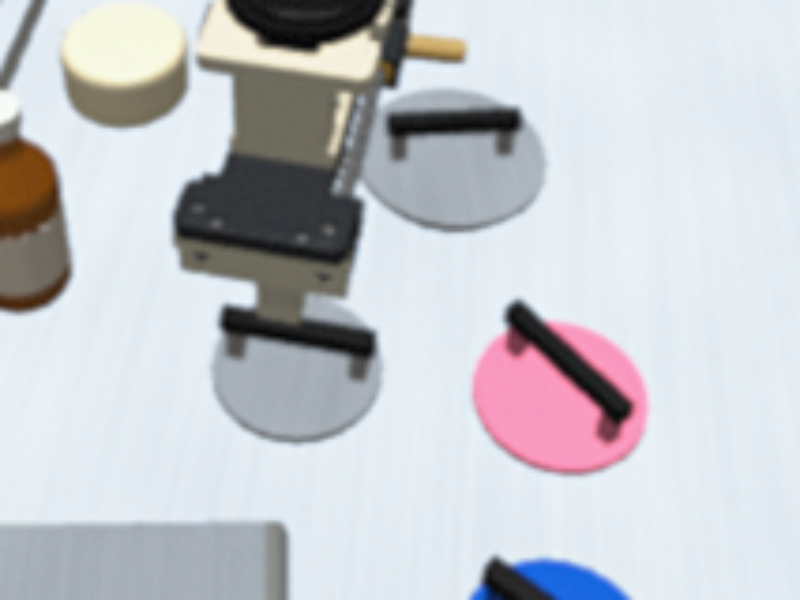

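```bash
python3 -m creep '[[0,0,0,2,0,-0.05,100],[0,0,0,2,0,0,100],[0,0,0,2,0,0,100],[0,0,0,2,0,0,100],[0,0,0,1.8,0,0,100],[0,0,0,0,0,0,100],[0,0,0,0,0,0,0],[0,0,0,0,0,0,0]]' >/dev/null;python3 -m creep '[[0,0,0,0,0,0,0],[0,0,0,0,0,0,0],[0,0,0,0,0,0,0],[0,0,0,0,0,0,0],[0,0,0,0,0,0,0],[0,0,0,0,0,0,0],[0,0,0,0,0,0,0],[0,0,0,0,0,0,0]]'
python3 - <<'E'
from h import *
to([.5375,.324,.036],85.4)
E
```

```text
time_s: 3.8
tcp_pos: [0.538, 0.324, 0.0385]
eef_rot: [63.3, 90.0, -121.5]
contact_force: [0.0, 0.9, -0.3]
gripper_width: 0.0132
tcp [0.538  0.324  0.0385] x [-0. -0. -1.] yang -94.8 j [ 48.8  26.1 -17.9   0.  -45.9  36.4] F [ 0.   0.9 -0.3] M [-0.    0.04  0.02] w 0.0132 t 3.8
shift cm [ 0.25 -0.    0.05] tilt fix [ 0.      0.0001 -0.0002]
turn about +z deg 0.19773409399454067 -> rx rad -0.0034511109836526813
```

```bash
python3 -m creep '[[0,0,0,0,0,0,0],[0,0,0,-1,0,0,0],[0,0,0,-2.5,0,0,0],[0,0,0,-3,0,0,0],[0,0,0,-3,0,0,0],[0,0,0,-3,0,0,0],[0,0,0,-1.5,0,0,0],[0,0,0,0,0,0,0]]'
python3 - <<'E'
from h import *
to([.5988,-.1487,.17],-72.8)
E
```

```text
time_s: 4.6
tcp_pos: [0.5387, 0.3246, 0.1814]
eef_rot: [-129.9, 89.8, 45.3]
contact_force: [0.5, 0.1, -5.4]
gripper_width: 0.0118
tcp [0.5387 0.3246 0.1814] x [ 0.003  0.003 -1.   ] yang -94.8 j [ 48.8  17.9  -9.3   0.  -62.6  36.4] F [ 0.5  0.1 -5.4] M [ 0.07 -0.03  0.02] w 0.0118 t 4.6
shift cm [ 1.02 46.66 -9.95] tilt fix [ 0.     -0.0025  0.003 ]
turn about +z deg 21.99673429686969 -> rx rad -0.3839154381667359
```

```bash
python3 -m creep '[[0,0,0,0,2,-0.43,0],[0,0,0,0,3.9,-0.83,0],[0,0,0,0,3.9,-0.83,0],[0,0,0,0,3.9,-0.83,0],[0,0,0,0,3.9,-0.83,0],[0,0,0,0,3.9,-0.83,0],[0,0,0,0,3.9,-0.83,0],[0,0,0,0,3.9,-0.83,0]]' >/dev/null; python3 -m creep '[[0,0,0,0,3.9,-0.83,0],[0,0,0,0,3.9,-0.83,0],[0,0,0,0,3.9,-0.83,0],[0,0,0,0,3.8,-0.83,0],[0,0,0,0,1.8,-0.4,0],[-0.13,0,0,0,0,0,0],[-0.13,0,0,0,0,0,0],[-0.124,0,0,0,0,0,0]]' >/dev/null; python3 -m creep '[[0,0,0,0,0,0,0],[0,0,0,0,0,0,0],[0,0,0,0,0,0,0]]'
python3 - <<'E'
from h import *
to([.5988,-.1487,.165],-72.8)
for c in("top","side"):
    p,d=r.capture(c);W=cloud(c,d);np.savez(c+"2.npz",p=p,W=W)
    x,y,Z=W[...,0],W[...,1],W[...,2]
    m=(np.hypot(x-.599,y+.149)<.07)&(Z>.150)&(Z<.168);print(c,m.sum(),cv2.minEnclosingCircle(W[m][:,:2].astype(np.float32)),np.median(Z[m]))
    q=p[100:220,190:350] if c=="side" else p[125:245,240:400]
    cv2.imwrite(f"pics/{c}2.png",cv2.resize(np.clip(q*1.4,0,255).astype(np.uint8),(800,600),interpolation=cv2.INTER_CUBIC))
E
```

```text
time_s: 6.5
tcp_pos: [0.5977, -0.1488, 0.1779]
eef_rot: [-21.1, 89.9, 175.9]
contact_force: [-0.8, 0.0, -4.9]
gripper_width: 0.0114
tcp [ 0.5977 -0.1488  0.1779] x [-0.001  0.    -1.   ] yang -72.97 j [  4.2  17.1 -11.   -0.  -62.  102.9] F [-0.8  0.  -4.9] M [-0.01 -0.07  0.06] w 0.0114 t 6.5
shift cm [ 1.29  0.03 -0.11] tilt fix [0.     0.0012 0.0005]
turn about +z deg 0.16519752733260873 -> rx rad -0.002883240768107348
top 173 ((0.573483943939209, -0.1545802503824234), 0.041967350989580154) 0.16377277267043966
side 408 ((0.5954218506813049, -0.1457599699497223), 0.05073431506752968) 0.16296270223831927
```

View pics/side2.png

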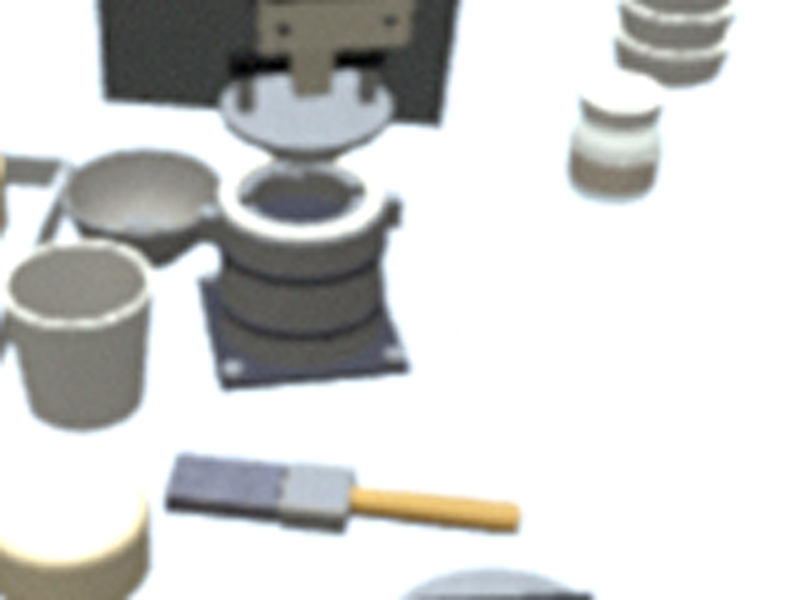

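Run:
```python
from h import *
from scipy.optimize import least_squares
from scipy.ndimage import binary_erosion
for c,n in(("side",0),("side",2),("top",0)):
    W=np.load(f"{c}{n}.npz")["W"];x,y,Z=W[...,0],W[...,1],W[...,2];q=np.hypot(x-.599,y+.149)
    ang=np.degrees(np.arctan2(y+.149,x-.599))
    m=(Z>.025)&(Z<.09)&(q>.046)&(q<.058)&(abs((ang-17+90)%180-90)>14)
    P=W[m];f=least_squares(lambda p:np.hypot(P[:,0]-p[0],P[:,1]-p[1])-p[2],[.599,-.149,.052],loss="soft_l1",f_scale=.002)
    g=least_squares(lambda p:np.hypot(P[:,0]-p[0],P[:,1]-p[1])-.052,[.599,-.149],loss="soft_l1",f_scale=.002)
    print(c,n,"wall",len(P),f.x,g.x)
    m=(Z>.094)&(Z<.112)&(q<.07)&(abs((ang-17+90)%180-90)>14);Q=W[m][:,:2]
    # outer edge: maximise points in annulus
    best=max(((np.sum(abs(np.hypot(Q[:,0]-a,Q[:,1]-b))<.0525)-.0*0,a,b) for a in np.arange(.590,.608,.0005) for b in np.arange(-.158,-.140,.0005)))
    k=[(a,b) for a in np.arange(.590,.608,.0005) for b in np.arange(-.158,-.140,.0005) if np.sum(np.hypot(Q[:,0]-a,Q[:,1]-b)<.0525)>=best[0]-1]
    print("  rim",len(Q),best[0],np.mean(k,0))
W=np.load("side2.npz")["W"];x,y,Z=W[...,0],W[...,1],W[...,2]
m=(np.hypot(x-.598,y+.149)<.07)&(Z>.155)&(Z<.171);Q=W[m][:,:2]
G=[(np.sum(np.hypot(Q[:,0]-a,Q[:,1]-b)<.0502),a,b) for a in np.arange(.588,.606,.0005) for b in np.arange(-.158,-.138,.0005)]
b=max(G)[0];print("lid",len(Q),b,np.mean([g[1:] for g in G if g[0]>=b-1],0))
m=(abs(x-.598)<.06)&(abs(y+.148)<.06)&(Z>.183)&(Z<.205);B=W[m];print("bar ends",len(B),B[:,0].min(),B[:,0].max())
```

```text
side 0 wall 566 [ 0.59834298 -0.15164285  0.05236844] [ 0.59825396 -0.15121777]
  rim 341 339.0 [ 0.5987 -0.1479]
side 2 wall 569 [ 0.59803087 -0.15131466  0.05202961] [ 0.59802374 -0.15128059]
  rim 303 302.0 [ 0.59835714 -0.14753571]
top 0 wall 148 [ 0.60178132 -0.15189932  0.05307843] [ 0.60092571 -0.15102623]
  rim 473 473.0 [ 0.6009 -0.1514]
lid 413 410 [ 0.59478571 -0.14567857]
bar ends 164 0.55382071959212 0.6382875207038965
```

View pics/top2.png

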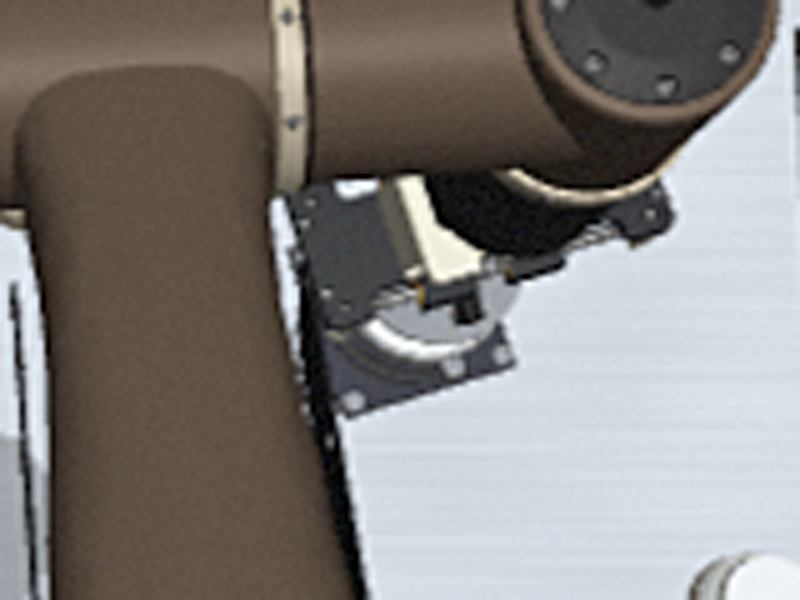

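Run:
```python
from h import *
to([.601,-.151,.146],-72.8)
```

```text
tcp [ 0.598  -0.1487  0.1783] x [-0.  0. -1.] yang -72.89 j [  4.2  17.1 -10.9  -0.  -62.  102.9] F [ 0.2 -0.2 -5.6] M [-0.08 -0.   -0.02] w 0.0117 t 6.6
shift cm [ 3.23  0.31 -0.22] tilt fix [0.     0.0004 0.0002]
turn about +z deg 0.09092054088279156 -> rx rad -0.0015868627960988245
```

```bash
python3 -m creep '[[0,0,0,1,0.3,-0.22,0],[0,0,0,1.2,0,0,0],[0,0,0,1,0,0,0],[0,0,0,0.2,0,0,0],[0,0,0,0.2,0,0,0],[0,0,0,0.2,0,0,0],[0,0,0,0.1,0,0,0],[0,0,0,0,0,0,0]]'
python3 - <<'E'
from h import *
to([.601,-.151,.125],-72.8)
E
```

```text
time_s: 7.4
tcp_pos: [0.6013, -0.1509, 0.1398]
eef_rot: [166.1, 90.0, 3.3]
contact_force: [-0.5, 0.2, -5.4]
gripper_width: 0.0112
tcp [ 0.6013 -0.1509  0.1398] x [ 0.  0. -1.] yang -72.8 j [  3.9  19.3 -13.2   0.  -57.5 103.3] F [-0.5  0.2 -5.4] M [-0.06 -0.01  0.01] w 0.0112 t 7.4
shift cm [ 1.48 -0.    0.03] tilt fix [ 0.     -0.0003 -0.0001]
turn about +z deg -0.00043656087447629943 -> rx rad 7.619424644997101e-06
```

Small steps down with the force printed each call.

```bash
for i in 1; do python3 -m creep '[[0,0,0,0.1,0,0,0],[0,0,0,0.1,0,0,0],[0,0,0,0.1,0,0,0],[0,0,0,0,0,0,0]]'|grep -E "tcp|force"; python3 -m creep '[[0,0,0,0.1,0,0,0],[0,0,0,0.1,0,0,0],[0,0,0,0,0,0,0]]'|grep -E "tcp|force"; done
python3 - <<'E'
from h import *
to([.601,-.151,.125],-72.8)
E
```

```text
tcp_pos: [0.6011, -0.1509, 0.1364]
contact_force: [-0.4, -0.3, -5.1]
tcp_pos: [0.6011, -0.1509, 0.1344]
contact_force: [0.2, -0.5, -4.6]
tcp [ 0.6011 -0.1509  0.1344] x [-0.  0. -1.] yang -72.8 j [  3.9  19.5 -13.6  -0.  -56.9 103.3] F [ 0.2 -0.5 -4.6] M [-0.04 -0.   -0.  ] w 0.0113 t 8.1
shift cm [0.94 0.   0.01] tilt fix [0.     0.0003 0.0001]
turn about +z deg 0.0013932067649591318 -> rx rad -2.431604520959561e-05
```

```bash
python3 -m creep '[[0,0,0,0.1,0,0,0],[0,0,0,0.1,0,0,0],[0,0,0,0.1,0,0,0],[0,0,0,0,0,0,0]]'|grep -E "tcp|force"; python3 -m creep '[[0,0,0,0.1,0,0,0],[0,0,0,0.1,0,0,0],[0,0,0,0,0,0,0]]'|grep -E "tcp|force"; python3 -m creep '[[0,0,0,0.1,0,0,0],[0,0,0,0.05,0,0,0],[0,0,0,0,0,0,0]]'|grep -E "tcp|force"
python3 - <<'E'
from h import *
to([.601,-.151,.125],-72.8)
E
```

```text
tcp_pos: [0.6011, -0.1509, 0.1313]
contact_force: [0.1, -1.2, -5.8]
tcp_pos: [0.6011, -0.1509, 0.1294]
contact_force: [-0.1, 0.2, -5.2]
tcp_pos: [0.6012, -0.1509, 0.1279]
contact_force: [-0.1, -0.8, -5.5]
tcp [ 0.6012 -0.1509  0.1279] x [-0.  0. -1.] yang -72.8 j [  3.9  19.9 -14.   -0.  -56.1 103.3] F [-0.1 -0.8 -5.5] M [-0.07 -0.03 -0.  ] w 0.0117 t 9.1
shift cm [0.29 0.   0.02] tilt fix [0.     0.0002 0.0001]
turn about +z deg 0.001263080685404816 -> rx rad -2.2044916678660727e-05
```

```bash
python3 -m creep '[[0,0,0,0.05,0,0,0],[0,0,0,0.03,0,0,0],[0,0,0,0,0,0,0]]'|grep -E "tcp|force"; python3 -m creep '[[0,0,0,0.04,0,0,0],[0,0,0,0,0,0,0]]'|grep -E "tcp|force"; python3 -m creep '[[0,0,0,0.03,0,0,0],[0,0,0,0,0,0,0]]'|grep -E "tcp|force"; python3 -m creep '[[0,0,0,0.03,0,0,0],[0,0,0,0,0,0,0]]'|grep -E "tcp|force"
```

```text
tcp_pos: [0.6012, -0.1509, 0.1272]
contact_force: [-0.5, -0.3, -5.0]
tcp_pos: [0.6012, -0.1509, 0.1268]
contact_force: [-0.1, 0.2, -6.0]
tcp_pos: [0.6012, -0.1509, 0.1265]
contact_force: [-0.4, -0.6, -4.9]
tcp_pos: [0.6012, -0.1509, 0.1262]
contact_force: [0.8, -0.1, -5.3]
```

```bash
python3 -m creep '[[0,0,0,0.04,0,0,0],[0,0,0,0.03,0,0,0],[0,0,0,0,0,0,0]]'|grep -E "tcp|force"; python3 -m creep '[[0,0,0,0.04,0,0,0],[0,0,0,0,0,0,0]]'|grep -E "tcp|force"; python3 -m creep '[[0,0,0,0.03,0,0,0],[0,0,0,0,0,0,0]]'|grep -E "tcp|force"; python3 -m creep '[[0,0,0,0.03,0,0,0],[0,0,0,0,0,0,0]]'|grep -E "tcp|force"
```

```text
tcp_pos: [0.6012, -0.1509, 0.1255]
contact_force: [0.6, -0.5, -4.5]
tcp_pos: [0.6012, -0.1509, 0.1251]
contact_force: [-0.1, 0.1, -4.3]
tcp_pos: [0.6012, -0.1509, 0.1248]
contact_force: [-0.0, -0.3, -5.7]
tcp_pos: [0.6012, -0.1509, 0.1245]
contact_force: [-0.3, -0.1, -5.5]
```

```bash
python3 -m creep '[[0,0,0,0.04,0,0,0],[0,0,0,0.03,0,0,0],[0,0,0,0,0,0,0]]'|grep -E "tcp|force"; python3 -m creep '[[0,0,0,0.04,0,0,0],[0,0,0,0,0,0,0]]'|grep -E "tcp|force"; python3 -m creep '[[0,0,0,0.03,0,0,0],[0,0,0,0,0,0,0]]'|grep -E "tcp|force"; python3 -m creep '[[0,0,0,0.03,0,0,0],[0,0,0,0,0,0,0]]'|grep -E "tcp|force"
```

```text
tcp_pos: [0.6012, -0.1509, 0.1238]
contact_force: [-0.4, -0.4, -4.8]
tcp_pos: [0.6013, -0.1509, 0.1234]
contact_force: [0.2, -0.4, -5.5]
tcp_pos: [0.6013, -0.151, 0.1233]
contact_force: [0.2, 0.7, -4.0]
tcp_pos: [0.6014, -0.151, 0.1232]
contact_force: [-0.4, -0.3, -2.6]
```

```bash
python3 -m creep '[[0,0,0,0.03,0,0,0],[0,0,0,0,0,0,0]]'|grep -E "tcp|force"; python3 -m creep '[[0,0,0,0.03,0,0,0],[0,0,0,0,0,0,0],[0,0,0,0,0,0,0]]'|grep -E "tcp|force"
cat > st.py <<'E'
from h import *
to([.601,-.151,.123])
E
python3 st.py
```

```text
tcp_pos: [0.6015, -0.151, 0.1231]
contact_force: [-0.2, -0.4, 1.0]
tcp_pos: [0.6016, -0.151, 0.1229]
contact_force: [-2.3, 0.1, 5.3]
tcp [ 0.6016 -0.151   0.1229] x [ 0.001 -0.    -1.   ] yang -72.78 j [  3.9  20.2 -14.3   0.  -55.4 103.3] F [-2.3  0.1  5.3] M [ 0.17  0.74 -0.02] w 0.0114 t 12.3
shift cm [-0.01 -0.02  0.06] tilt fix [ 0.     -0.0008 -0.0005]
```

```bash
python3 -m creep '[[0.03,0,0,0,0,0,0],[0.04,0,0,0,0,0,0],[0.04,0,0,0,0,0,0],[0.04,0,0,0,0,0,0],[0,0,0,0,0,0,0]]'|grep -E "tcp|force"; python3 st.py; python3 -m creep '[[0.05,0,0,0,0,0,0],[0.05,0,0,0,0,0,0],[0.05,0,0,0,0,0,0],[0,0,0,0,0,0,0]]'|grep -E "tcp|force"; python3 st.py
```

```text
tcp_pos: [0.6018, -0.1511, 0.1229]
contact_force: [-1.4, -0.0, 5.3]
tcp [ 0.6018 -0.1511  0.1229] x [ 0.001 -0.    -1.   ] yang -81.45 j [  3.9  20.2 -14.3   0.  -55.4  94.6] F [-1.4 -0.   5.3] M [-0.04  0.54  0.25] w 0.0111 t 12.8
shift cm [-0.01 -0.02  0.08] tilt fix [ 0.     -0.0012 -0.0007]
tcp_pos: [0.6019, -0.151, 0.1229]
contact_force: [-1.0, 0.2, 4.8]
tcp [ 0.6019 -0.151   0.1229] x [ 0.002 -0.    -1.   ] yang -90.01 j [  3.9  20.2 -14.3   0.  -55.4  86. ] F [-1.   0.2  4.8] M [0.01 0.27 0.2 ] w 0.0113 t 13.2
shift cm [-0.01 -0.    0.09] tilt fix [ 0.     -0.0015 -0.0004]
```

```bash
sed -i 's/^to.*/s=r.get_state();R=Ro.from_euler("xyz",s["eef_rot"],degrees=True).as_matrix();print(np.round(s["tcp_pos"],4),"yang",round(np.degrees(np.arctan2(R[1,1],R[0,1])),2),"F",np.round(s["contact_force"],1),"M",np.round(s["moment"],2),"w",round(s["gripper_width"],4),"t",s["time_s"],"tilt",np.round(R[:2,0],4))/' st.py
python3 -m creep '[[0.05,0,0,-0.03,0,0,0],[0.05,0,0,0,0,0,0],[0,0,0,0,0,0,0]]'>/dev/null; python3 st.py;python3 -m creep '[[0.03,0,0,0,0,0,0],[0.03,0,0,0,0,0,0],[0,0,0,0,0,0,0]]'>/dev/null; python3 st.py; python3 -m creep '[[0.03,0,0,0,0,0,0],[0.02,0,0,0,0,0,0],[0,0,0,0,0,0,0]]'>/dev/null; python3 st.py
```

```text
[ 0.6017 -0.1509  0.1229] yang -95.68 F [-1.1  0.4  4.4] M [0.2  0.31 0.16] w 0.0113 t 13.5 tilt [ 0.0009 -0.0001]
[ 0.6016 -0.1509  0.1229] yang -99.15 F [-1.1  0.9  4.7] M [0.36 0.37 0.21] w 0.0112 t 13.8 tilt [ 0.0007 -0.0001]
[ 0.6016 -0.1509  0.1229] yang -102.0 F [-0.7  0.3  5.2] M [0.21 0.39 0.22] w 0.0117 t 14.1 tilt [ 0.0008 -0.0002]
```

```bash
for a in 1; do python3 -m creep '[[0.03,0,0,0,0,0,0],[0.03,0,0,0,0,0,0],[0,0,0,0,0,0,0]]'>/dev/null; python3 st.py;python3 -m creep '[[0.03,0,0,0,0,0,0],[0.03,0,0,0,0,0,0],[0,0,0,0,0,0,0]]'>/dev/null; python3 st.py; python3 -m creep '[[0.03,0,0,0,0,0,0],[0.03,0,0,0,0,0,0],[0,0,0,0,0,0,0]]'>/dev/null; python3 st.py; done
```

```text
[ 0.6016 -0.151   0.1229] yang -105.45 F [-0.3  0.   5.2] M [0.19 0.28 0.25] w 0.0116 t 14.4 tilt [ 0.0008 -0.0002]
[ 0.6016 -0.151   0.1229] yang -108.89 F [-0.3  0.1  5.1] M [0.22 0.4  0.22] w 0.0117 t 14.7 tilt [ 0.0007 -0.0002]
[ 0.6016 -0.151   0.1229] yang -112.33 F [-0.7 -0.2  4.6] M [0.12 0.28 0.24] w 0.0114 t 15.0 tilt [ 0.0008 -0.0002]
```

```bash
for a in 1; do python3 -m creep '[[0.03,0,0,0,0,0,0],[0.03,0,0,0,0,0,0],[0,0,0,0,0,0,0]]'>/dev/null; python3 st.py;python3 -m creep '[[0.03,0,0,0,0,0,0],[0.02,0,0,0,0,0,0],[0,0,0,0,0,0,0]]'>/dev/null; python3 st.py; python3 -m creep '[[0.03,0,0,0,0,0,0],[0.02,0,0,0,0,0,0],[0,0,0,0,0,0,0]]'>/dev/null; python3 st.py; done
```

```text
[ 0.6017 -0.151   0.1229] yang -115.8 F [-1.   0.4  4.6] M [0.09 0.14 0.24] w 0.0116 t 15.3 tilt [ 0.0009 -0.0002]
[ 0.6017 -0.151   0.1229] yang -118.64 F [-0.7  0.2  4.2] M [-0.04  0.14  0.24] w 0.0115 t 15.6 tilt [ 0.0009 -0.0003]
[ 0.6016 -0.151   0.1228] yang -121.52 F [ 1.  -0.4  5.8] M [-0.16 -0.06  0.32] w 0.0117 t 15.9 tilt [ 0.0007 -0.0003]
```

```bash
for a in 1; do python3 -m creep '[[0.03,0,0,0.01,0,0,0],[0,0,0,0,0,0,0]]'>/dev/null; python3 st.py;python3 -m creep '[[0.03,0,0,0.01,0,0,0],[0,0,0,0,0,0,0]]'>/dev/null; python3 st.py; done
```

```text
[ 0.6016 -0.151   0.1227] yang -123.24 F [ 0.2 -0.6  5.4] M [-0.11 -0.06  0.44] w 0.0111 t 16.1 tilt [ 0.0008 -0.0003]
[ 0.6017 -0.151   0.1227] yang -124.96 F [-0.1 -0.8  4.8] M [-0.06  0.04  0.49] w 0.0116 t 16.3 tilt [ 0.0009 -0.0002]
```

```bash
for a in 1; do python3 -m creep '[[0.03,0,0,0.012,0,0,0],[0,0,0,0,0,0,0]]'>/dev/null; python3 st.py;python3 -m creep '[[0.02,0,0,0.008,0,0,0],[0,0,0,0,0,0,0],[0,0,0,0,0,0,0]]'>/dev/null; python3 st.py; done
```

```text
[ 0.6016 -0.151   0.1226] yang -126.66 F [ 0.4 -0.4  5.6] M [-0.    0.06  0.48] w 0.0114 t 16.5 tilt [ 0.0008 -0.0003]
[ 0.6016 -0.151   0.1226] yang -127.75 F [-0.8  0.7  5.7] M [0.04 0.1  0.62] w 0.0111 t 16.8 tilt [ 0.0008 -0.0003]
```

```bash
for a in 1; do python3 -m creep '[[0.03,0,0,0.012,0,0,0],[0,0,0,0,0,0,0],[0,0,0,0,0,0,0]]'>/dev/null; python3 st.py; python3 -m creep '[[0.02,0,0,0.008,0,0,0],[0,0,0,0,0,0,0],[0,0,0,0,0,0,0]]'>/dev/null; python3 st.py; python3 -m creep '[[0,0,0,0,0,0,0]]'>/dev/null; python3 st.py; done
```

```text
[ 0.6017 -0.151   0.1225] yang -129.46 F [-0.   0.2  7.1] M [0.13 0.22 0.65] w 0.0113 t 17.1 tilt [ 0.0009 -0.0004]
[ 0.6016 -0.151   0.1224] yang -130.6 F [ 0.1 -0.6  6.5] M [0.12 0.24 0.76] w 0.0113 t 17.4 tilt [ 0.0008 -0.0004]
[ 0.6017 -0.1509  0.1225] yang -130.59 F [0.3 0.1 7. ] M [0.11 0.24 0.74] w 0.0111 t 17.5 tilt [ 0.0008 -0.0004]
```

```bash
python3 -m creep '[[0.015,0,0,0,0,0,0],[0,0,0,0,0,0,0],[0,0,0,0,0,0,0]]'>/dev/null; python3 st.py; python3 -m creep '[[0,0,0,0,0,0,0]]'>/dev/null; python3 st.py
```

```text
[ 0.6016 -0.151   0.1224] yang -131.45 F [-0.6  0.9  6.3] M [0.11 0.19 0.81] w 0.0119 t 17.8 tilt [ 0.0008 -0.0004]
[ 0.6016 -0.151   0.1224] yang -131.45 F [-1.1  0.1  7.1] M [0.16 0.22 0.83] w 0.0115 t 17.9 tilt [ 0.0008 -0.0004]
```

```bash
python3 -m creep '[[0,0,0,0,0,0,60],[0,0,0,0,0,0,60],[0,0,0,0,0,0,60],[0,0,0,0,0,0,60],[0,0,0,0,0,0,60],[0,0,0,0,0,0,60],[0,0,0,0,0,0,60]]'>/dev/null; python3 st.py; python3 -m creep '[[0,0,0,-1,0,0,60],[0,0,0,-2,0,0,60],[0,0,0,-3,0,0,60],[0,0,0,-3,0,0,60],[0,0,0,-3,0,0,60],[0,0,0,-1,0,0,60],[0,0,0,0,0,0,60]]'>/dev/null; python3 st.py
python3 - <<'E'
from h import *
p,d=r.capture("side");W=cloud("side",d);x,y,Z=W[...,0],W[...,1],W[...,2]
m=(np.hypot(x-.599,y+.148)<.055)&(Z>.128)&(Z<.16);B=W[m];mu=B.mean(0);u=np.linalg.svd(B-mu)[2][0]
print("bar",len(B),mu,u,"ang",np.degrees(np.arctan2(u[1],u[0]))%180)
m=(np.hypot(x-.599,y+.148)<.055)&(Z>.1)&(Z<.118);D=W[m];c=np.linalg.lstsq(np.c_[D[:,:2]-[.599,-.148],np.ones(len(D))],D[:,2],rcond=None)[0];print("disc",len(D),c)
cv2.imwrite("pics/s3.png",cv2.resize(np.clip(p[100:340,150:470]*1.2,0,255).astype(np.uint8),(800,600),interpolation=cv2.INTER_CUBIC))
E
```

```text
[ 0.6012 -0.1509  0.1219] yang -131.53 F [-1.1  0.5 -0.5] M [0.06 0.   0.06] w 0.0521 t 18.6 tilt [-0.0001  0.    ]
[ 0.6021 -0.151   0.2546] yang -131.52 F [-0.  -0.4 -0. ] M [ 0.04  0.03 -0.06] w 0.0526 t 19.3 tilt [ 0.0043 -0.0001]
bar 144 [ 0.59860179 -0.1467538   0.1393732 ] [-0.78672893  0.6172389  -0.00858644] ang 141.88355906647092
disc 436 [ 0.00733532 -0.03679991  0.10764517]
```

View pics/s3.png

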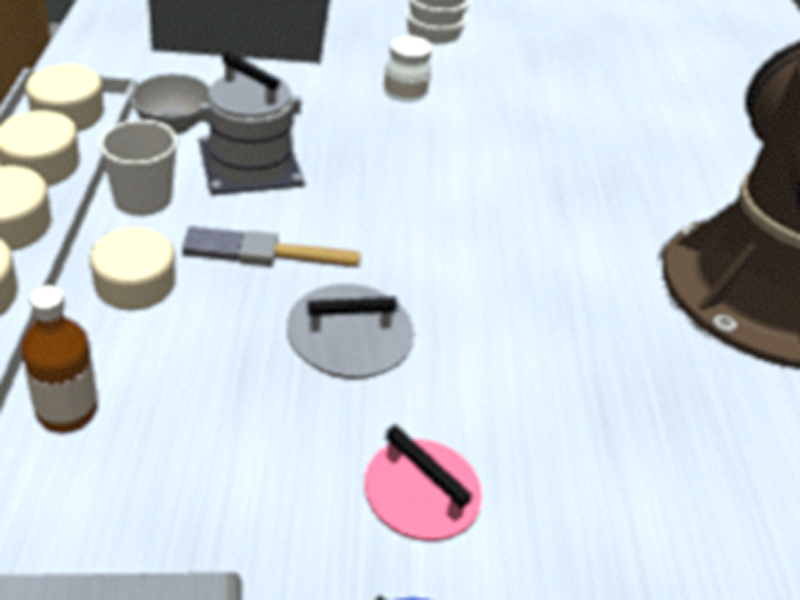

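Run:
```python
from h import *
p,d=r.capture("side")
for W,(a,b),z0 in((np.load("side0.npz")["W"],(.536,.3235),.024),(cloud("side",d),(.5975,-.147),.1077)):
    x,y,Z=W[...,0],W[...,1],W[...,2];m=(np.hypot(x-a,y-b)<.045)&(abs(Z-z0)<.007);D=W[m]
    print(len(D),np.linalg.lstsq(np.c_[D[:,:2]-[a,b],np.ones(len(D))],D[:,2],rcond=None)[0])
    m=(np.hypot(x-a,y-b)<.058)&(Z>z0+.026)&(Z<z0+.045);B=W[m];u=np.linalg.svd(B-B.mean(0))[2][0];print(np.degrees(np.arctan2(u[1],u[0]))%180,u[2])
```

```text
818 [0.00067488 0.0008179  0.02385957]
175.3623766180605 -0.0001114717579311236
333 [-0.00153103 -0.01242564  0.10750337]
141.50284258904415 -0.006669423901100318
```

Within depth noise, the lid is level, so I'm handing in.

```bash
python3 -c "
from plant import r
print(r.close_job())"
```

```text
the job is handed in; nothing more can be done
None
```

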